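# Seat the rocking lid

### The job

Four food boxes with identical lids stand in a row on the board; one lid is not properly on and rocks when it is pressed. Press the lids with the fingertips to find the one that rocks, then push its high corner firmly down until it is fully home, so that all four lids lie flat on their boxes. Do not lift or take off any lid, and leave the other things where they stand.

Things in the scene. Friction and masses are not known exactly. Their poses are not given: they have to be found in the camera images.
- lid_1: Flat square grey plastic lid on box_1, one of four identical ones, 84 x 84 mm; a 5 mm plate with a 7 mm skirt round the outside of its box (1.5 mm play). 55 to 115 g, not fastened. Origin: centre of the plate's underside; x, y along its edges, z up; the top to press is 5 mm above the origin. Seated, it lies level, its top 57 mm above the origin of its box, and no corner gives under a press.
- lid_2: Same as lid_1, on box_2. The one lid that is not on: a stiff hidden catch under ONE of its corners, 29 mm from its centre along both x and y, holds that corner 5 mm too high (the middle 2.5 mm). Which lid and which corner changes from run to run and goes with no name.
- lid_3: Same as lid_1, on box_3. On the lid that is not on, the corner over the catch stops a light touch 5 mm too high; its two neighbours rock 5 mm up and down under almost no force; the opposite corner lies on the box.
- lid_4: Same as lid_1, on box_4. To seat the lid that is not on, press its high corner straight down over the catch: the catch gives way slowly above about 10 N (under 5 N it stands), goes down 5 mm and does not spring back; then the lid lies flat.
- box_1: Square white plastic food box, 75 x 75 mm outside, 3 mm walls, 52 mm high, under lid_1, standing fast on the board in a row of four. Origin: centre of its underside; z up.
- box_2: Same as box_1, under lid_2.
- box_3: Same as box_1, under lid_3.
- box_4: Same as box_1, under lid_4.
- board: Wooden serving board, 480 mm long (its y), 200 mm deep (its x), fast on the worktop; its top is 40 mm above its origin and, as boards differ from run to run, 6 to 40 mm above the worktop. The boxes stand in a row along its near side, small things behind them.
- egg_timer: Round kitchen timer, 65 mm across, 52 mm high. Bystander, loose; leave it alone. Origin: centre of its underside.
- spice_jar: Upright spice jar with a dark cap, 41 mm across, 105 mm high. Bystander, loose; leave it alone. Origin: centre of its underside.
- mug: Mug with a handle, 83 mm (116 mm with handle), 94 mm high. Bystander, loose; leave it alone. Origin: centre of its underside.
- small_tin: Short food tin, 76 mm across, 58 mm high. Bystander, loose; leave it alone. Origin: centre of its underside.
- tealight: Small round candle in a metal cup, 38 mm across, 15 mm high. Bystander, loose; leave it alone. Origin: centre of its underside.
- peg: Clothes peg lying flat, 72 x 15 x 12 mm, its length along its y. Bystander, loose; leave it alone. Origin: centre of its underside.

How it is judged:
By the outcome, as a careful person would: the job done as asked, in the order asked, and still so for the second after the job is handed in, with the robot touching nothing.
It also fails if it takes over 67 s, if anything falls off the work surface, if the arm or the gripper's body presses on something with over 40 N, if the wrist force passes 120 N, or if a joint passes its speed limit or range.

### The arm

A 6-joint arm with a two-finger parallel gripper is mounted at the origin on a cart in front of the work surface, level with it; the furniture and walls round the work are solid. World frame = base frame: x ahead of the robot, y to its left, z up, the work surface at z = 0. Lengths are in m, angles in degrees, forces in N, time in s.
With the tool pointing down it reaches from about 0.35 to 0.875 m from the base axis. Payload 4.2 kg.
Tool frame: the origin (TCP) lies midway between the tips of the shut fingers; the grasp point (between the pads) lies 19 mm behind it; x points along the fingers, y is the direction in which the jaws open and shut, and the axes are right-handed (so a half turn about x gives the same grasp; the last joint's range is limited). The gripper opens to 87 mm and grips with 3 to 60 N. Pads are 19 mm wide; open, the fingers measure 117 mm over their backs; the gripper's body (75 mm by 190 mm) begins 51 mm behind the grasp point.
Start: joints at [-60.355, 22.042, 0.453, 0, -68.411, -14.817], TCP at [0.16, -0.604, 0.223] pointing down, gripper open.
Joint ranges: [-179.83, 179.83], [-69.29, 118.12], [-61.27, 80.66], [-181.25, 117.63], [-171.15, -9.14], [-177.46, 177.46]. Speed limits (degrees/s): [159.86, 159.86, 180, 180, 180, 180].

### API

Orientations are given as a 3x3 rotation matrix whose columns are the frame's x, y, z axes.
In Python, from station import r gives the robot as it stands.
- The arm moves only by the tool play_rows, never from a script. Its argument "plan" is a list that holds one entry, the list of rows, each a list of 6 numbers: the shift along the tool's x, y, z in cm, then the turn, a rotation vector about the tool's x, y, z in units of 10 degrees (1.0 is 10 degrees). A call has 1 to 5 rows; each row is the pose to reach, as a shift and turn from the pose commanded when the call began, along the tool's axes at that moment; what a row does not reach only later rows make up. A row lasts 1/8 s, in which the tool goes at most 62.5 mm and 10.7 degrees, less where a joint would pass 70% of its speed; a pose out of reach is approached as far as the arm can. A call with a gripper value outside its range is refused whole. "hand" is the opening, from 0 (shut) to 1 (fully open), set as the call begins (left out, the last holds). The fingers move at their own pace and stop on an object; the grip force is fixed at half the most. Time passes only in rows, so rows that repeat a pose let the fingers close. It gives the time, the measured TCP pose, the force and the opening at its end, in the units of the state.
- r.sense(): the state, without advancing time (a new reading comes with each control period).
- r.capture(name): name is "side" or "top" or "wrist"; returns (picture, depth): 480x640x3 uint8, blue, green, red; 480x640 float32, m along the optical axis (not along the pixel's ray), 0 where there is no reading.
- r.get_calibration(name): a dict with "vfov" (degrees; the focal length in pixels is half the picture's height over the tangent of half this angle, whatever the lens; pixels are square), "cx", "cy" (the principal point, pixels), "rvec" (rotation vector, rad) and "tvec" (3), from world to camera coordinates, as OpenCV has them. Camera axes: x right, y down, z forward; pixel columns grow to the right and rows downward; lengths in m; the calibration is good to about 2 mm. A picture is of the moment at which its call begins: read the wrist's pose just before it. get_calibration takes no time and is no camera call; for the wrist camera it gives the pose at the moment of the call.
- r.finish_job(): hands the job in, once; it reports no verdict.
The state is a dict: "time_s": time; "joints": joint angles; "joint_velocities": joint speeds; "effort": joint torques, N m; "tcp_pos": TCP position; "ee_rot": TCP orientation; "wrist_force": force on the tool from outside, world axes, zero at the start; "moment": the same for the moment, N m; "gripper_width": opening from 0.0 (shut) to 1.0 (fully open).
Only numpy, scipy, OpenCV 4.12 (cv2) and the standard library are available. Lean on these libraries where they do the work, as an engineer would, in place of code of your own. Each camera call takes 0.05 s, during which the arm holds its last target.

## Working session

There is one attempt and no reset: what is moved stays moved. The work goes in short steps, Python scripts to look and compute and a tool call to move; the robot and the scene stay as the last step left them, time stands still between calls to the robot, and variables do not carry over. Pictures are saved under pics/ and viewed, and the job is handed in when it is done.

Besides the shell and the picture viewer there is one more tool, called after "Emit:" as name([rows], argument=value, ...), one row to a line, values as JSON. play_rows: Moves the arm, as the interface text tells. Its arguments: {"type":"object","properties":{"plan":{"type":"array","items":{"type":"array","items":{"type":"array","items":{"type":"number"}}}},"hand":{"type":"number"}},"required":["plan"]}

```bash
mkdir -p pics
cat > h.py <<'E'
import numpy as np,cv2
from station import r
def cal(n):
    c=r.get_calibration(n);f=240/np.tan(np.radians(c['vfov'])/2)
    R=cv2.Rodrigues(np.array(c['rvec'],float))[0];return f,c['cx'],c['cy'],R,np.array(c['tvec'],float).ravel()
def world(n,u,v,d,k=None):
    f,cx,cy,R,t=k or cal(n);p=np.array([(u-cx)/f*d,(v-cy)/f*d,d]);return R.T@(p.reshape(3,-1)-t[:,None])
def onplane(n,u,v,z):
    f,cx,cy,R,t=cal(n);o=-R.T@t;q=R.T@np.array([(u-cx)/f,(v-cy)/f,1]);return o+q*(z-o[2])/q[2]
E
python3 - <<'E'
from h import *
s=r.sense();print(s)
for n in ("top","side"):
    p,d=r.capture(n);cv2.imwrite(f'pics/{n}0.png',p);np.save(f'{n}0.npy',d);print(n,r.get_calibration(n))
E
```

```text
{'time_s': 0.0, 'joints': array([-6.03552452e+01,  2.20910163e+01,  3.78068485e-01, -2.73656322e-02,
       -6.84126531e+01, -1.48171447e+01]), 'joint_velocities': array([ 0.02121448, -0.00627068, -0.0003125 , -0.01764786, -0.02061602,
       -0.14045191]), 'effort': array([ 2.57816700e-04, -3.90663922e+01,  1.87400132e+01,  4.21984613e+00,
        1.08993807e-02, -2.01793978e-04]), 'tcp_pos': array([ 0.1597977 , -0.60358443,  0.22144946]), 'ee_rot': array([[-6.98274129e-04, -2.55740501e-01,  9.66745214e-01],
       [ 2.12485002e-03,  9.66742888e-01,  2.55741421e-01],
       [-9.99997499e-01,  2.23276620e-03, -1.31641339e-04]]), 'wrist_force': array([-0.07101202, -1.09511897,  0.4428993 ]), 'moment': array([ 0.01222417,  0.00740932, -0.0319394 ]), 'gripper_width': 0.9980659674392585}
top {'vfov': 47.317120528355986, 'cx': 320.9397293779395, 'cy': 235.29640905634113, 'rvec': array([ 2.12167879, -2.15136075,  0.21920793]), 'tvec': array([0.09974993, 0.62526689, 0.87461209])}
side {'vfov': 51.443111984361764, 'cx': 318.61306083867976, 'cy': 237.14325322887024, 'rvec': array([ 2.34955287, -0.47593356,  0.16169485]), 'tvec': array([-0.54374901,  0.29228655,  0.65863125])}
```

View pics/top0.png

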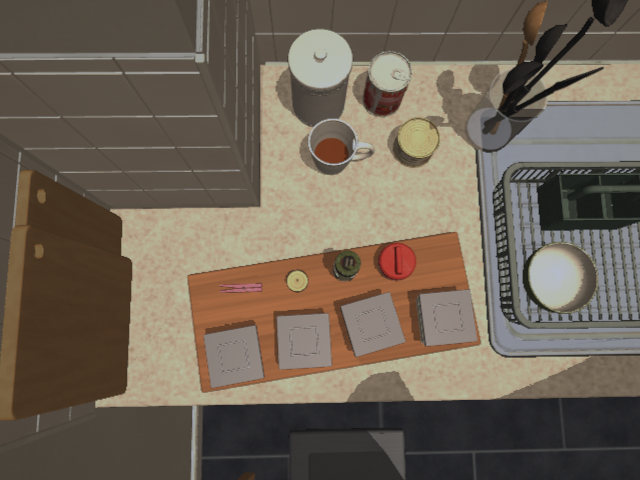

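View pics/side0.png

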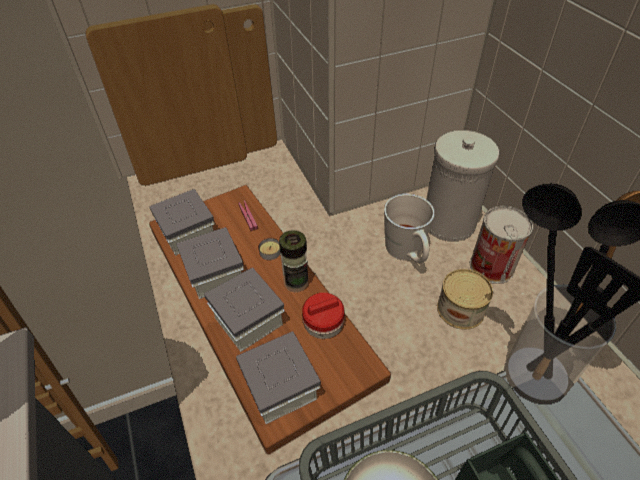

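The top view shows the four lids at about (234,356), (303,340), (373,323) and (447,317), with the timer, jar, tealight and peg behind them. Next I'll fit planes to the lid depth.

```bash
cat > lids.py <<'E'
from h import *
def run(n,seeds,d,img,k=None):
    k=k or cal(n)
    v,u=np.mgrid[0:480,0:640]
    f,cx,cy,R,t=k
    P=np.stack([(u-cx)/f*d,(v-cy)/f*d,d],-1)
    W=(P-t)@R
    out=[]
    for (su,sv) in seeds:
        z0=np.median(W[sv-6:sv+7,su-6:su+7,2])
        m=((abs(W[...,2]-z0)<0.010)&(d>0)&(np.hypot(u-su,v-sv)<75)).astype(np.uint8)
        m=cv2.morphologyEx(m,cv2.MORPH_OPEN,np.ones((3,3)))
        _,L=cv2.connectedComponents(m);m=L==L[sv,su]
        q=W[m];rect=cv2.minAreaRect((q[:,:2]*1000).astype(np.float32))
        A=np.c_[q[:,:2]-q[:,:2].mean(0),np.ones(len(q))]
        g=np.ones(len(q),bool)
        for _ in range(4):
            c=np.linalg.lstsq(A[g],q[g,2],rcond=None)[0];e=q[:,2]-A@c;g=abs(e)<3*e[g].std()+1e-4
        print(n,len(q),'z',c[2].round(4),'slope*82mm',(c[:2]*82).round(2),'std',e[g].std().round(5),'rect',np.round(rect[0],1),np.round(rect[1],1),round(rect[2],1),'meanxy',q[:,:2].mean(0).round(4))
E
python3 - <<'E'
from lids import *
run('top',[(234,356),(303,340),(373,323),(447,317)],np.load('top0.npy'),None)
run('side',[(183,214),(212,257),(244,305),(279,370)],np.load('side0.npy'),None)
d=np.load('top0.npy');k=cal('top')
for u,v in [(200,330),(340,310),(265,350),(160,240),(440,220)]: print(world('top',u,v,d[v,u],k).ravel().round(3))
E
```

```text
top 2910 z 0.0834 slope*82mm [-0.26  0.  ] std 0.00154 rect [429.5 234.1] [84.  84.4] 9.4 meanxy [0.4292 0.2338]
top 2809 z 0.0833 slope*82mm [-0.25 -0.1 ] std 0.00149 rect [451.3 122.6] [84. 84.] 2.4 meanxy [0.451  0.1228]
top 2774 z 0.0861 slope*82mm [-3.82  2.38] std 0.00153 rect [476.3  12.2] [84.  84.6] 15.5 meanxy [0.4758 0.0128]
top 2769 z 0.0831 slope*82mm [ 0.07 -0.07] std 0.00156 rect [ 484.9 -110.2] [84.2 85.1] 4.2 meanxy [ 0.4845 -0.1089]
side 1858 z 0.0827 slope*82mm [-0.25  0.57] std 0.00113 rect [429.8 230.6] [84.  87.1] 9.5 meanxy [0.4296 0.2254]
side 2295 z 0.0828 slope*82mm [-0.23  0.3 ] std 0.00107 rect [451.5 120.2] [84.  86.9] 2.6 meanxy [0.4512 0.1143]
side 3001 z 0.0857 slope*82mm [-4.1   2.61] std 0.00107 rect [475.9   9.6] [84.5 86.2] 15.4 meanxy [0.4749 0.0053]
side 3992 z 0.083 slope*82mm [0.   0.09] std 0.00104 rect [ 484.9 -112.9] [84.3 85.2] 4.4 meanxy [ 0.4839 -0.1167]
[0.472 0.298 0.026]
[0.502 0.06  0.027]
[0.437 0.188 0.027]
[0.632 0.377 0.001]
[ 0.663 -0.128 -0.001]
```

Depth already suggests lid 3 (yaw 15.5°) is tilted, with its −x,+y corner high. I'll confirm that by touch. First I'll check for tall obstacles and work out the moves.

```bash
cat >> h.py <<'E'
def go(x,y,z,R=None):
    s=r.sense();R=s['ee_rot'] if R is None else R
    return (R.T@(np.array([x,y,z])-s['tcp_pos'])*100).round(2)
E
python3 - <<'E'
from h import *
for n in('top','side'):
    d=np.load(n+'0.npy');v,u=np.mgrid[0:480,0:640]
    W=world(n,u.ravel(),v.ravel(),1,None) if 0 else None
    f,cx,cy,R,t=cal(n);P=np.stack([(u-cx)/f*d,(v-cy)/f*d,d],-1);W=((P-t)@R)[d>0]
    g=W[(W[:,2]>0.1)&(W[:,0]<0.75)&(W[:,0]>0.1)&(abs(W[:,1])<0.65)]
    c=np.unique(np.floor(g[:,:2]/0.05).astype(int),axis=0)
    for a in c:
        q=g[(np.floor(g[:,:2]/0.05).astype(int)==a).all(1)]
        if len(q)>5: print(n,(a*0.05).round(2),q[:,2].max().round(2),end=';')
    print()
print(go(0.50,-0.12,0.20))
E
```

```text
top [0.25 0.45] 0.27;top [0.3  0.45] 0.29;top [0.35 0.4 ] 0.3;top [0.35 0.45] 0.32;top [0.4 0.4] 0.3;top [0.4  0.45] 0.32;top [0.45 0.4 ] 0.3;top [0.45 0.45] 0.32;top [0.5  0.05] 0.13;top [0.5 0.4] 0.3;top [0.5  0.45] 0.32;top [0.55 0.  ] 0.14;top [0.55 0.05] 0.14;top [0.55 0.4 ] 0.3;top [0.55 0.45] 0.33;top [ 0.6 -0.4] 0.1;top [ 0.6  -0.35] 0.1;top [0.6 0.4] 0.13;top [0.6  0.45] 0.34;top [ 0.65 -0.45] 0.15;top [ 0.65 -0.4 ] 0.15;top [ 0.65 -0.35] 0.16;top [0.65 0.2 ] 0.53;top [0.65 0.25] 0.53;top [0.65 0.3 ] 0.53;top [0.65 0.35] 0.53;top [0.65 0.4 ] 0.48;top [0.65 0.45] 0.39;top [ 0.7  -0.45] 0.1;top [ 0.7 -0.4] 0.1;top [ 0.7  -0.35] 0.1;top [0.7 0.2] 0.61;top [0.7  0.25] 0.61;top [0.7 0.3] 0.61;top [0.7  0.35] 0.58;top [0.7  0.45] 0.34;
side [0.15 0.45] 0.21;side [0.2  0.45] 0.33;side [0.25 0.45] 0.37;side [0.3  0.45] 0.37;side [0.35 0.4 ] 0.32;side [0.35 0.45] 0.36;side [0.4 0.4] 0.32;side [0.4  0.45] 0.35;side [0.45 0.4 ] 0.32;side [0.45 0.45] 0.34;side [0.5 0. ] 0.13;side [0.5 0.4] 0.32;side [0.5  0.45] 0.33;side [0.55 0.  ] 0.13;side [0.55 0.05] 0.13;side [0.55 0.4 ] 0.32;side [0.55 0.45] 0.33;side [ 0.6  -0.35] 0.1;side [0.6 0.4] 0.21;side [0.6  0.45] 0.32;side [ 0.65 -0.4 ] 0.15;side [ 0.65 -0.35] 0.15;side [0.65 0.15] 0.4;side [0.65 0.2 ] 0.4;side [0.65 0.25] 0.38;side [0.65 0.3 ] 0.36;side [0.65 0.35] 0.35;side [0.65 0.4 ] 0.33;side [0.65 0.45] 0.31;side [ 0.7  -0.35] 0.1;side [0.7  0.15] 0.39;side [0.7 0.2] 0.4;side [0.7  0.45] 0.3;
[ 2.23 38.05 45.26]
```

Emit:
play_rows([
  [[0, 3.8, 4.5, 0.9, 0, 0], [0, 7.6, 9, 1.8, 0, 0], [0, 11.4, 13.5, 2.7, 0, 0], [0, 15.2, 18, 3.6, 0, 0], [0, 19, 22.5, 4.43, 0, 0]],
], hand=0)

```text
time_s: 0.72
tcp_pos: [0.3295, -0.3611, 0.2223]
ee_rot: [[-0.0, 0.496, 0.868], [0.0, 0.868, -0.496], [-1.0, 0.0, -0.0]]
wrist_force: [1.8, -0.7, 0.8]
gripper_width: 0.517
```

Run:
```python
from h import *
s=r.sense();print(s['time_s'],s['tcp_pos'],s['ee_rot'].round(3),s['joints'].round(1),s['wrist_force'].round(2))
L=[((.4297,.2324),9.4),((.4514,.1214),2.5),((.4761,.0110),15.5),((.4849,-.1110),4.3)]
Rt=np.array([[0,.492,.870],[0,.870,-.492],[-1,0,0]])
for c,a in L:
    a=np.radians(a);M=np.array([[np.cos(a),-np.sin(a)],[np.sin(a),np.cos(a)]])
    for sx,sy in [(-1,1),(1,1),(1,-1),(-1,-1)]:
        p=np.array(c)+M@np.array([sx,sy])*0.0215
        print(c,(sx,sy),p.round(4),go(p[0],p[1],0.11,Rt))
```

```text
0.725 [ 0.32948029 -0.36113059  0.22230714] [[-0.     0.496  0.868]
 [ 0.     0.868 -0.496]
 [-1.     0.    -0.   ]] [-28.6   8.7 -18.1  -0.  -63.2 -91.2] [ 1.76 -0.66  0.83]
(0.4297, 0.2324) (-1, 1) [0.405  0.2501] [ 11.23  56.89 -23.5 ]
(0.4297, 0.2324) (1, 1) [0.4474 0.2571] [ 11.23  59.59 -20.16]
(0.4297, 0.2324) (1, -1) [0.4544 0.2147] [ 11.23  56.24 -17.46]
(0.4297, 0.2324) (-1, -1) [0.412  0.2077] [ 11.23  53.55 -20.81]
(0.4514, 0.1214) (-1, 1) [0.429  0.1419] [ 11.23  48.66 -16.09]
(0.4514, 0.1214) (1, 1) [0.4719 0.1438] [ 11.23  50.94 -12.45]
(0.4514, 0.1214) (1, -1) [0.4738 0.1009] [ 11.23  47.29 -10.17]
(0.4514, 0.1214) (-1, -1) [0.4309 0.099 ] [ 11.23  45.02 -13.82]
(0.4761, 0.011) (-1, 1) [0.4496 0.026 ] [11.23 39.59 -8.59]
(0.4761, 0.011) (1, 1) [0.4911 0.0375] [11.23 42.63 -5.55]
(0.4761, 0.011) (1, -1) [ 0.5026 -0.004 ] [11.23 39.59 -2.51]
(0.4761, 0.011) (-1, -1) [ 0.4611 -0.0155] [11.23 36.55 -5.55]
(0.4849, -0.111) (-1, 1) [ 0.4618 -0.0912] [11.23 30.   -1.77]
(0.4849, -0.111) (1, 1) [ 0.5047 -0.0879] [11.23 32.39  1.81]
(0.4849, -0.111) (1, -1) [ 0.508  -0.1308] [11.23 28.82  4.2 ]
(0.4849, -0.111) (-1, -1) [ 0.4651 -0.1341] [11.23 26.43  0.62]
```

Emit:
play_rows([
  [[0, 6, -0.4, 0, 0, 0], [1.5, 12, -0.7, 0, 0, 0], [5, 18, -1.1, 0, 0, 0], [9, 24, -1.4, 0, 0, 0], [11.2, 30, -1.8, 0, 0, 0]],
])

```text
time_s: 1.35
tcp_pos: [0.4533, -0.1061, 0.1162]
ee_rot: [[-0.001, 0.492, 0.87], [-0.0, 0.87, -0.492], [-1.0, -0.001, -0.001]]
wrist_force: [1.7, -0.1, 0.6]
gripper_width: 0.023
```

Emit:
play_rows([
  [[0.5, 0, 0, 0, 0, 0], [1.0, 0, 0, 0, 0, 0], [1.5, 0, 0, 0, 0, 0], [2.0, 0, 0, 0, 0, 0], [2.0, 0, 0, 0, 0, 0]],
])

```text
time_s: 1.98
tcp_pos: [0.4532, -0.1084, 0.0974]
ee_rot: [[-0.0, 0.493, 0.87], [0.0, 0.87, -0.493], [-1.0, -0.0, -0.0]]
wrist_force: [-0.9, -0.1, 0.3]
gripper_width: 0.01
```

Run:
```python
from h import *
s=r.sense();print(s['time_s'],s['tcp_pos'],s['ee_rot'].round(3),s['wrist_force'].round(2),s['gripper_width']);print(go(.4618,-.0912,.083))
```

```text
1.975 [ 0.45315271 -0.10843797  0.09737413] [[-0.     0.493  0.87 ]
 [ 0.     0.87  -0.493]
 [-1.    -0.    -0.   ]] [-0.88 -0.12  0.29] 0.010192833223089334
[ 1.44  1.93 -0.1 ]
```

Emit:
play_rows([
  [[0, 1, -0.1, 0, 0, 0], [0, 1.9, -0.1, 0, 0, 0], [0.8, 1.9, -0.1, 0, 0, 0], [1.2, 1.9, -0.1, 0, 0, 0], [1.3, 1.9, -0.1, 0, 0, 0]],
])

```text
time_s: 2.6
tcp_pos: [0.4616, -0.0908, 0.0839]
ee_rot: [[-0.001, 0.492, 0.871], [-0.0, 0.871, -0.492], [-1.0, -0.001, -0.001]]
wrist_force: [0.5, 0.1, -0.2]
gripper_width: 0.006
```

Emit:
play_rows([
  [[0.05, 0, 0, 0, 0, 0], [0.1, 0, 0, 0, 0, 0], [0.15, 0, 0, 0, 0, 0], [0.2, 0, 0, 0, 0, 0]],
])

```text
time_s: 3.1
tcp_pos: [0.4621, -0.0907, 0.0829]
ee_rot: [[0.0, 0.492, 0.871], [-0.0, 0.871, -0.492], [-1.0, -0.0, 0.0]]
wrist_force: [-1.9, 1.3, 5.6]
gripper_width: 0.008
```

Emit:
play_rows([
  [[-1.2, 0, 0, 0, 0, 0], [-1.2, -1.8, 1.2, 0, 0, 0], [-1.2, -3.6, 2.4, 0, 0, 0], [-0.6, -3.6, 2.4, 0, 0, 0], [-0.15, -3.6, 2.4, 0, 0, 0]],
])

```text
time_s: 3.72
tcp_pos: [0.465, -0.1336, 0.0838]
ee_rot: [[-0.0, 0.492, 0.87], [0.0, 0.87, -0.492], [-1.0, 0.0, -0.0]]
wrist_force: [1.0, -0.6, 0.4]
gripper_width: 0.005
```

Emit:
play_rows([
  [[0, 0, 0, 0, 0, 0], [0.05, 0, 0, 0, 0, 0], [0.1, 0, 0, 0, 0, 0], [0.15, 0, 0, 0, 0, 0]],
])

```text
time_s: 4.22
tcp_pos: [0.4654, -0.1336, 0.0829]
ee_rot: [[0.0, 0.492, 0.871], [0.0, 0.871, -0.492], [-1.0, 0.0, 0.0]]
wrist_force: [-2.1, 2.3, 5.9]
gripper_width: 0.01
```

Run:
```python
from h import *
s=r.sense();print(s['tcp_pos'],s['wrist_force'].round(2));print(go(.4611,-.0155,.1))
```

```text
[ 0.46536335 -0.13363797  0.08291667] [-2.14  2.32  5.91]
[-1.71 10.08 -6.18]
```

Emit:
play_rows([
  [[-2, 0, 0, 0, 0, 0], [-2, 4, -2.5, 0, 0, 0], [-2, 8, -5, 0, 0, 0], [-2, 10.1, -6.2, 0, 0, 0], [-1.2, 10.1, -6.2, 0, 0, 0]],
])

```text
time_s: 4.85
tcp_pos: [0.4616, -0.014, 0.0949]
ee_rot: [[0.002, 0.489, 0.872], [0.001, 0.872, -0.489], [-1.0, 0.001, 0.001]]
wrist_force: [0.4, -0.5, -0.2]
gripper_width: 0.007
```

Emit:
play_rows([
  [[0.1, 0, 0, 0, 0, 0], [0.3, 0, 0, 0, 0, 0], [0.5, 0, 0, 0, 0, 0]],
])

```text
time_s: 5.22
tcp_pos: [0.461, -0.0161, 0.0893]
ee_rot: [[-0.0, 0.493, 0.87], [-0.0, 0.87, -0.493], [-1.0, -0.0, -0.0]]
wrist_force: [0.1, 0.2, 0.5]
gripper_width: 0.007
```

Emit:
play_rows([
  [[0.15, 0, 0, 0, 0, 0], [0.3, 0, 0, 0, 0, 0], [0.45, 0, 0, 0, 0, 0]],
])

```text
time_s: 5.6
tcp_pos: [0.461, -0.0155, 0.085]
ee_rot: [[0.0, 0.492, 0.871], [0.0, 0.871, -0.492], [-1.0, 0.0, 0.0]]
wrist_force: [-0.2, 0.3, -0.1]
gripper_width: 0.008
```

Run:
```python
from h import *
s=r.sense();print(s['tcp_pos'],s['wrist_force'].round(2))
p,d=r.capture('side');cv2.imwrite('pics/side1.png',p);np.save('side1.npy',d)
```

```text
[ 0.46100375 -0.0154671   0.08496784] [-0.21  0.33 -0.13]
```

Emit:
play_rows([
  [[0.1, 0, 0, 0, 0, 0], [0.2, 0, 0, 0, 0, 0], [0.2, 0, 0, 0, 0, 0]],
])

```text
time_s: 6.02
tcp_pos: [0.4611, -0.0155, 0.0844]
ee_rot: [[0.0, 0.491, 0.871], [-0.001, 0.871, -0.491], [-1.0, -0.0, 0.001]]
wrist_force: [-4.0, 0.5, 11.1]
gripper_width: 0.003
```

Run:
```python
from lids import *
s=r.sense();print(s['tcp_pos'],s['wrist_force'].round(2))
p,d=r.capture('side');cv2.imwrite('pics/side1b.png',p[150:450,100:400]);np.save('side1b.npy',d)
run('side',[(265,310)],d,None)
```

```text
[ 0.46106308 -0.01551954  0.08441528] [-4.    0.52 11.08]
side 1009 z 0.0835 slope*82mm [-2.57  7.86] std 0.00126 rect [486.7  -2.9] [71.6 56.5] 15.7 meanxy [ 0.4975 -0.0118]
```

View pics/side1b.png

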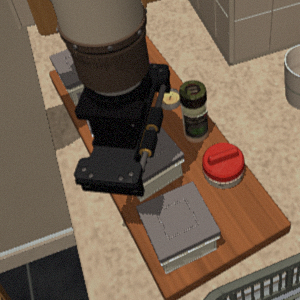

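Lid 3's (−,−) corner went down to 0.085 with no force before it stopped, so it seems to rock. Next I'll lightly touch the high corner.

Emit:
play_rows([
  [[-1.5, 0, 0, 0, 0, 0], [-1.5, 1.5, -1.5, 0, 0, 0], [-1.5, 3.05, -3.05, 0, 0, 0], [-1.2, 3.05, -3.05, 0, 0, 0], [-0.8, 3.05, -3.05, 0, 0, 0]],
])

```text
time_s: 6.7
tcp_pos: [0.4495, 0.026, 0.0908]
ee_rot: [[0.0, 0.492, 0.871], [0.0, 0.871, -0.492], [-1.0, 0.0, 0.0]]
wrist_force: [-0.1, -0.3, -0.4]
gripper_width: 0.004
```

Emit:
play_rows([
  [[0.0, 0, 0, 0, 0, 0], [0.1, 0, 0, 0, 0, 0], [0.2, 0, 0, 0, 0, 0], [0.3, 0, 0, 0, 0, 0]],
])

```text
time_s: 7.2
tcp_pos: [0.4495, 0.026, 0.088]
ee_rot: [[0.0, 0.492, 0.87], [0.0, 0.87, -0.492], [-1.0, 0.0, 0.0]]
wrist_force: [-1.2, -0.3, 0.5]
gripper_width: 0.006
```

Run:
```python
from lids import *
s=r.sense();print(s['tcp_pos'],s['wrist_force'].round(2),go(.4496,.026,.0875))
```

```text
[0.44948976 0.02603432 0.0879831 ] [-1.18 -0.34  0.54] [0.05 0.   0.01]
```

Emit:
play_rows([
  [[0.05, 0, 0, 0, 0, 0], [0.05, 0, 0, 0, 0, 0]],
])

```text
time_s: 7.45
tcp_pos: [0.4496, 0.0261, 0.0878]
ee_rot: [[0.0, 0.492, 0.871], [-0.0, 0.871, -0.492], [-1.0, 0.0, 0.0]]
wrist_force: [-0.7, -1.3, 3.9]
gripper_width: 0.006
```

Emit:
play_rows([
  [[0.05, 0, 0, 0, 0, 0], [0.05, 0, 0, 0, 0, 0]],
])

```text
time_s: 7.7
tcp_pos: [0.4496, 0.0261, 0.0877]
ee_rot: [[0.0, 0.492, 0.871], [-0.0, 0.871, -0.492], [-1.0, 0.0, 0.0]]
wrist_force: [-1.6, 0.2, 6.4]
gripper_width: 0.006
```

The high corner holds at 0.0878, about 5 mm up, under about 5 N. That's the catch, so I'll press firmly now.

Emit:
play_rows([
  [[0.1, 0, 0, 0, 0, 0], [0.15, 0, 0, 0, 0, 0], [0.2, 0, 0, 0, 0, 0], [0.2, 0, 0, 0, 0, 0], [0.2, 0, 0, 0, 0, 0]],
])

```text
time_s: 8.32
tcp_pos: [0.4495, 0.0262, 0.0859]
ee_rot: [[0.0, 0.492, 0.871], [-0.0, 0.871, -0.492], [-1.0, 0.0, 0.0]]
wrist_force: [-2.3, 0.1, 9.1]
gripper_width: 0.003
```

Giving way. I'll continue.

Emit:
play_rows([
  [[0.1, 0, 0, 0, 0, 0], [0.2, 0, 0, 0, 0, 0], [0.3, 0, 0, 0, 0, 0], [0.3, 0, 0, 0, 0, 0], [0.3, 0, 0, 0, 0, 0]],
])

```text
time_s: 8.95
tcp_pos: [0.4494, 0.0262, 0.0829]
ee_rot: [[0.0, 0.492, 0.871], [-0.0, 0.871, -0.492], [-1.0, 0.0, 0.0]]
wrist_force: [-3.0, 1.6, 9.9]
gripper_width: 0.005
```

Emit:
play_rows([
  [[0.1, 0, 0, 0, 0, 0], [0.15, 0, 0, 0, 0, 0], [0.15, 0, 0, 0, 0, 0], [0.15, 0, 0, 0, 0, 0], [0.15, 0, 0, 0, 0, 0]],
])

```text
time_s: 9.57
tcp_pos: [0.4494, 0.0262, 0.0828]
ee_rot: [[0.0, 0.491, 0.871], [-0.0, 0.871, -0.491], [-1.0, -0.0, 0.001]]
wrist_force: [-7.9, 1.6, 21.3]
gripper_width: 0.004
```

Emit:
play_rows([
  [[0.1, 0, 0, 0, 0, 0], [0.1, 0, 0, 0, 0, 0], [0.1, 0, 0, 0, 0, 0], [0.1, 0, 0, 0, 0, 0], [0.1, 0, 0, 0, 0, 0]],
])

```text
time_s: 10.2
tcp_pos: [0.4494, 0.0262, 0.0827]
ee_rot: [[0.001, 0.491, 0.871], [-0.001, 0.871, -0.491], [-1.0, -0.0, 0.001]]
wrist_force: [-9.7, 2.2, 28.5]
gripper_width: 0.001
```

Emit:
play_rows([
  [[-0.3, 0, 0, 0, 0, 0], [-1, 0, 0, 0, 0, 0], [-4, 0, 0, 0, 0, 0], [-9, 0, 0, 0, 0, 0], [-14, 0, 0, 0, 0, 0]],
])

```text
time_s: 10.82
tcp_pos: [0.4491, 0.026, 0.2206]
ee_rot: [[-0.001, 0.492, 0.871], [-0.0, 0.871, -0.492], [-1.0, -0.001, -0.001]]
wrist_force: [1.0, -0.3, -0.5]
gripper_width: 0.0
```

Emit:
play_rows([
  [[0, -5, 3, 0, 0, 0], [0, -10, 6, 0, 0, 0], [0, -15, 9, 0, 0, 0], [0, -20, 12, 0, 0, 0], [0, -20, 12, 0, 0, 0]],
])

```text
time_s: 11.45
tcp_pos: [0.4549, -0.2102, 0.2186]
ee_rot: [[-0.002, 0.497, 0.867], [0.0, 0.867, -0.497], [-1.0, -0.001, -0.001]]
wrist_force: [-0.8, 0.1, -0.5]
gripper_width: 0.001
```

Run:
```python
from lids import *
for n,sd in (('top',[(234,356),(303,340),(373,323),(447,317)]),('side',[(183,214),(212,257),(244,305),(279,370)])):
    p,d=r.capture(n);cv2.imwrite(f'pics/{n}2.png',p)
    try: run(n,sd,d,None)
    except Exception as e: print(e)
print(r.sense()['wrist_force'],r.sense()['tcp_pos'])
```

```text
top 2904 z 0.0835 slope*82mm [-0.   0.3] std 0.00152 rect [429.5 234.2] [84.1 84.4] 9.7 meanxy [0.4293 0.2338]
top 2817 z 0.0834 slope*82mm [-0.19  0.25] std 0.0015 rect [451.4 122.6] [83.9 84. ] 2.5 meanxy [0.451  0.1228]
top 2769 z 0.0833 slope*82mm [-0.09  0.04] std 0.00157 rect [476.2  12.2] [84.  84.4] 15.3 meanxy [0.4758 0.0129]
top 5040 z 0.5601 slope*82mm [ -2.83 -12.38] std 0.00507 rect [472.8  -7. ] [54.3 92.6] 59.9 meanxy [ 0.4746 -0.0085]
side 2895 z 0.5001 slope*82mm [ 0.23 -0.86] std 0.00561 rect [ 433.4 -237.5] [15.5 62.4] 53.3 meanxy [ 0.4376 -0.2441]
side 1925 z 0.4686 slope*82mm [ -4.07 -11.31] std 0.00436 rect [ 440.4 -240.2] [22.7 69.4] 66.1 meanxy [ 0.4446 -0.2455]
side 1699 z 0.4247 slope*82mm [-0.69 -2.19] std 0.00439 rect [ 451. -235.] [31.1 77.2] 81.7 meanxy [ 0.4493 -0.2427]
side 3703 z 0.3324 slope*82mm [1.02 2.31] std 0.00102 rect [ 436.4 -270.9] [61.5 59.5] 89.9 meanxy [ 0.4318 -0.2693]
[ 0.28727958 -0.66651924 -0.0201625 ] [ 0.45505861 -0.20747422  0.21887132]
```

View pics/top2.png

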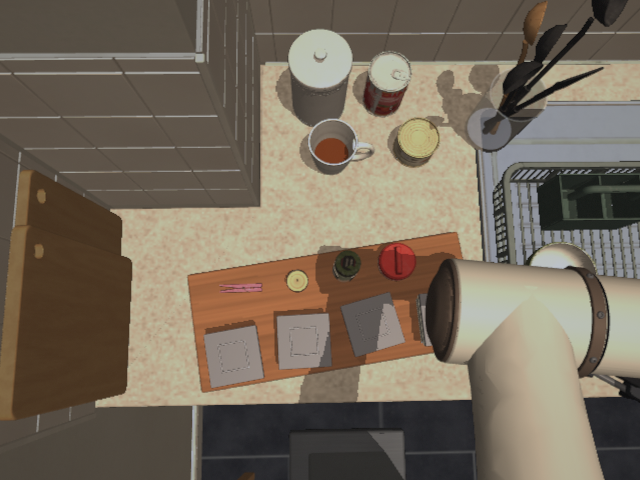

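View pics/side2.png

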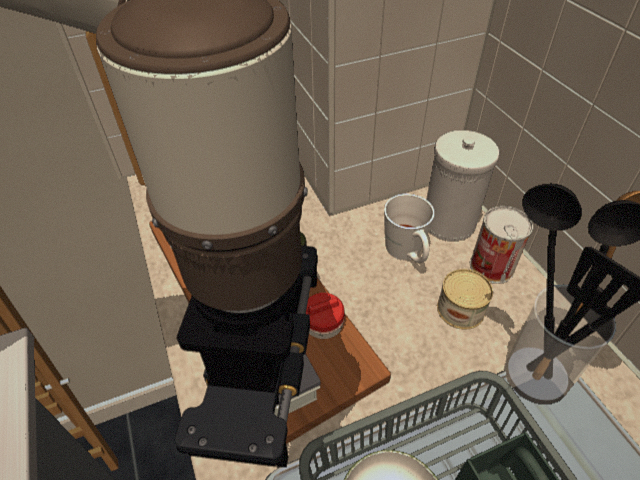

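In the top view lids 1–3 (at 234,356; 303,340; 373,323) are level and nothing else has moved. The arm hides lid 4, so I'll move it aside for a final check.

Emit:
play_rows([
  [[0, -5, -1, 0, 0, 0], [0, -10, -2, 0, 0, 0], [0, -15, -3, 0, 0, 0], [0, -20, -4, 0, 0, 0], [0, -25, -5, 0, 0, 0]],
])

```text
time_s: 12.18
tcp_pos: [0.2888, -0.3998, 0.2198]
ee_rot: [[0.001, 0.489, 0.872], [-0.0, 0.872, -0.489], [-1.0, 0.0, 0.001]]
wrist_force: [1.1, -1.1, 0.4]
gripper_width: 0.007
```

Emit:
play_rows([
  [[0, -3, -1, 0, 0, 0], [0, -6, -2, 0, 0, 0], [0, -9, -3, 0, 0, 0], [0, -9, -3, 0, 0, 0]],
])

```text
time_s: 12.68
tcp_pos: [0.2185, -0.4634, 0.2194]
ee_rot: [[-0.0, 0.492, 0.87], [0.0, 0.87, -0.492], [-1.0, 0.0, -0.0]]
wrist_force: [0.3, -0.5, -0.6]
gripper_width: 0.004
```

Run:
```python
from lids import *
p,d=r.capture('top');cv2.imwrite('pics/top3.png',p)
run('top',[(234,356),(303,340),(373,323),(447,317)],d,None)
s=r.sense();print(s['wrist_force'],s['tcp_pos'],s['time_s'])
```

```text
top 2916 z 0.0835 slope*82mm [0.08 0.2 ] std 0.00157 rect [429.4 234.2] [84.1 84.7] 9.4 meanxy [0.4293 0.2337]
top 2818 z 0.0834 slope*82mm [-0.27 -0.06] std 0.00158 rect [451.3 122.6] [83.9 84. ] 2.4 meanxy [0.451  0.1228]
top 2765 z 0.0834 slope*82mm [-0.24 -0.03] std 0.00154 rect [476.2  12.3] [84.1 84.4] 15.4 meanxy [0.4758 0.0128]
top 2756 z 0.0832 slope*82mm [0.08 0.  ] std 0.00156 rect [ 484.9 -110. ] [84.  85.2] 4.6 meanxy [ 0.4845 -0.109 ]
[ 0.35283675 -0.21405407 -0.78868187] [ 0.21903789 -0.46297531  0.21933844] 12.725
```

View pics/top3.png

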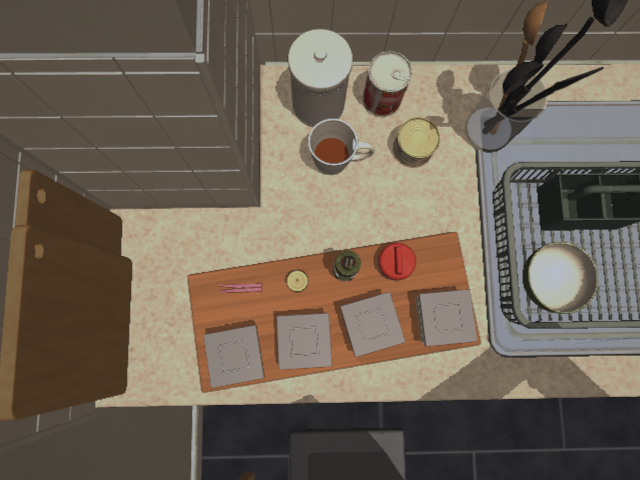

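All four lids lie level, they sit where they started, and the arm is clear of everything. I'm handing in now.

```bash
python3 -c "
from station import r
print(r.finish_job())"
```

```text
the job is handed in; nothing more can be done
None
```

The rocking lid is pushed home and all four lids now lie flat. I handed the job in at about 13 s of robot time.

- **Finding it:** The lid that rocked was third from the left in the top view, centred at (0.476, 0.012). A light press sent one of its corners down to 0.085 m with almost no force. That corner ended with a short 11 N reading, a bit more than the light touch I meant. The corner over the catch held about 5 mm high, at 0.0878 m, under about 5 N.
- **Seating it:** I pressed the high corner straight down. The catch gave way at about 10 N, and the corner stopped solid at 0.0828 m, held under 28 N.
- **Last checks:** In the final depth image, all four tops are level to about 0.3 mm across a lid, at 0.083 m, and each is within 0.2 mm of where it started. By eye, the other things stand where they were, and the arm was clear of everything.
- **Not pressed:** I pressed only the tilted lid and the rightmost one, where two corners held firm at about 6 N. I judged the two left lids flat from the depth images alone. I did not press the seated lid again at its other corners.

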